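Pedal bin: drop the onion into the soup bowl

ROBOT

A 6-joint arm with a two-finger parallel gripper is mounted at the origin on the work surface. World frame = base frame: x ahead of the robot, y to its left, z up, the work surface at z = 0. Lengths are in mm, angles in degrees, forces in N, time in s.
With the tool pointing down it reaches from about 350 to 850 mm from the base axis. Payload 8.1 kg.
Tool frame: the origin (TCP) lies midway between the tips of the shut fingers; the grasp point (between the pads) lies 19 mm behind it; y points along the fingers, x is the direction in which the jaws open and shut, and the axes are right-handed (so a half turn about y gives the same grasp; the last joint's range is limited). The gripper opens to 85 mm and grips with 20 to 120 N. Pads are 22 mm wide; open, the fingers measure 114 mm over their backs; the gripper's body (76 mm by 85 mm) begins 54 mm behind the grasp point. The pads swing forward as they close: fully open they stand 13 mm farther back than shut.
Start: joints at [60.94, 7.471, 85.268, -0, 87.261, -4.893], TCP at [245.622, 547.426, 231.292] pointing down, gripper open.
Joint ranges: [-169.43, 169.43], [-51.17, 129.36], [1.28, 143.12], [-76.62, 256.62], [0, 156.53], [-152.29, 152.29]. Speed limits (degrees/s): [136.94, 136.94, 159.86, 180, 180, 180].

INTERFACE

Orientations are given as [roll, pitch, yaw] about the fixed x, y, z axes, in that order (R = Rz(yaw) Ry(pitch) Rx(roll)).
In Python, from bench import r gives the robot as it stands.
- The arm moves only by the tool move_arm, never from a script. Its arguments are lists of equal length, an entry for each row: "linear": the shift along the tool's x, y, z normalised to -1 to 1, where 1 is 300 mm, a list of three; "twist": the turn, a rotation vector about the tool's x, y, z normalised to -1 to 1, where 1 is pi/2 rad, a list of three; "hand": the opening, from -1 (shut) to 1 (fully open). A call has 1 to 12 rows; each row is the pose to reach, as a shift and turn from the pose measured when the call began, along the tool's axes at that moment; what a row does not reach only later rows make up. A row lasts 1/12 s, in which the tool goes at most 41.7 mm and 7.16 degrees, less where a joint would pass 70% of its speed; a pose out of reach is approached as far as the arm can. A call with a number of a shift or a turn outside -1 to 1 is refused whole. A call with a gripper value outside its range is refused whole. The fingers move at their own pace and stop on an object; "force" is the grip in N (left out, the last holds). Time passes only in rows, so rows that repeat a pose let the fingers close. It gives the time, the measured TCP pose, the force and the opening at its end, in the units of the state.
- r.sense(): the state, without advancing time (a new reading comes with each control period).
- r.snapshot(name): name is "scene" or "top" or "wrist"; returns a dict with "frame" (420x560x3 uint8, red, green, blue), "range_z" (420x560 float32, mm along the optical axis (not along the pixel's ray), 0 where there is no reading), "intrinsics" (3x3 intrinsics, pixels), "R" (3x3) and "t" (3): a world point X has camera coordinates R X + t; the wrist camera has in their place "hand_eye" (4x4, takes a point from camera to tool coordinates, whose origin is the TCP and whose axes are the tool frame's). Camera axes: x right, y down, z forward; pixel columns grow to the right and rows downward; lengths in mm; the calibration is good to about 2 mm. The wrist camera is an equidistant fisheye: a pixel r from the principal point sees the ray r / f radians off the axis. A picture is of the moment at which its call begins: read the wrist's pose just before it.
- r.hand_in(): hands the job in, once; it reports no verdict.
The state is a dict: "time": time; "joint_pos": joint angles; "qd": joint speeds; "joint_efforts": joint torques, N m; "tool_pos": TCP position; "tcp_rot": TCP orientation; "ft_force": force on the tool from outside, world axes, zero at the start; "wrist_torque": the same for the moment, N m; "finger_gap": finger opening in mm.
Only numpy, scipy, OpenCV 4.12 (cv2) and the standard library are available. Lean on these libraries where they do the work, as an engineer would, in place of code of your own. Each camera call takes 0.05 s, during which the arm holds its last target. There are 200 camera calls.

TASK

Set the soup bowl upright on the counter under the mouth of the white vegetable bin, close up to the bin's column, and let go of it. Then press the bin's pedal all the way down to its stop so that the flap tilts out and the onion rolls into the bowl, and let the pedal come back up. Leave the bowl with the onion in it standing there, and do not shift the mug or the wooden spoon.

Things in the scene. Friction and masses are not known exactly. Their poses are not given: they have to be found in the camera images.
- bin: white plastic bin, fixed. Origin on the counter at the middle of the column's front face; its own -y is the front. Column x -70..70, y 0..140, z 0..100 mm; on it a barred hopper x -72..72, y -50..140, z 100..240 mm, overhanging the column's front by 50 mm (underside 105 mm up). The onion lies inside behind the front flap, on a floor sloping to the front
- flap (a joint): grey flap in the hopper's front, 82 wide, 85 high, hinged along its top edge 212 mm up and linked to the pedal: 0 = shut, 0.96 rad = tilted out to bin -y (reaching 120 mm in front of the column). The onion rolls out only when it is nearly fully open
- drop (a point): point on the counter 95 mm in front of the column's front face, on the bin's middle line, below where the onion falls; the bowl's centre belongs here. Axes as the bin's
- pedal (a joint): rad: 0 = up at rest, 0.30 = down at its stop. Aluminium plate 60 wide, 140 long, 8 thick on the bin's +x side, centred at bin x +135 mm, hinged at bin y +50 mm, 40 mm up, free end towards bin -y; at rest it rises 0.30 rad to the free end. Needs about 7 N near the free end; a spring brings it up
- pedal_pad (a point): point on the pedal's upper face, on its middle line, 30 mm from the free end: where to press. At rest 76 mm above the counter, at the stop about 44 mm; moves with the pedal
- bowl: white ceramic soup bowl, 140 mm across the rim, 60 mm high, wall about 5 mm, 0.2 to 0.4 kg. Origin at the centre of its underside, z up; can be pinched by the rim from above
- onion: onion, a hard brown ball of 66 mm diameter with a small neck, about 0.12 kg, inside the bin behind the flap. Origin at its centre
- mug: blue enamel mug, 80 mm across, 85 mm high, handle at its own +y. Origin at the centre of its underside. Must stay where it is
- spoon: wooden spoon 190 mm long lying on the counter, along its own x. Must stay where it is
Not all that is in view belongs to the job. Of the things like the bowl, leave any that is black, red or yellow; of the rest the larger one is meant.

How it is judged:
By the outcome, as a careful person would: the job done as asked, in the order asked, and still so for the second after the job is handed in, with the robot touching nothing.
It also fails if it takes over 58 s, if anything falls off the work surface, if the arm or the gripper's body presses on something with over 40 N, if the wrist force passes 120 N, or if a joint passes its speed limit or range.

## Working session

There is one attempt and no reset: what is moved stays moved. The work goes in short steps, Python scripts to look and compute and a tool call to move; the robot and the scene stay as the last step left them, time stands still between calls to the robot, and variables do not carry over. Pictures are saved under pics/ and viewed, on a budget of 10 in all, crops included, one or two more only if the job needs it, and the job is handed in when it is done.

Besides the shell and the picture viewer there is one more tool, called after ">>>" as a command line: name --argument value ..., lists and objects as JSON in quotes. move_arm: Moves the arm, as the interface text tells. Scaled input: -1 to 1 covers 300 mm each way for a shift and pi/2 rad each way for a turn. Its arguments: {"type":"object","properties":{"linear":{"type":"array","items":{"type":"array","items":{"type":"number","minimum":-1,"maximum":1}}},"twist":{"type":"array","items":{"type":"array","items":{"type":"number","minimum":-1,"maximum":1}}},"hand":{"type":"array","items":{"type":"number"}},"force":{"type":"number"}},"required":["linear","twist","hand"]}

```bash
mkdir -p pics; ls; cat > h.py <<'E'
from bench import r
import numpy as np, cv2
from scipy.spatial.transform import Rotation as Ro
def cloud(s):
    z=s["range_z"];K=s["intrinsics"];h,w=z.shape
    u,v=np.meshgrid(np.arange(w),np.arange(h))
    P=np.stack([(u-K[0,2])/K[0,0]*z,(v-K[1,2])/K[1,1]*z,z],-1)
    X=(P-np.array(s["t"]).ravel())@np.array(s["R"])
    X[z==0]=np.nan
    return X
E
python3 - <<'E'
from h import *
for n in("scene","top"):
    s=r.snapshot(n); cv2.imwrite(f"pics/{n}0.png",s["frame"][:,:,::-1]); np.save(f"{n}0.npy",cloud(s)); print(n,np.array(s["R"]).round(2).tolist(),np.array(s["t"]).round())
print(r.sense())
E
```

```text
pics
scene [[-0.74, 0.68, 0.01], [0.46, 0.51, -0.73], [-0.5, -0.53, -0.69]] [ 515.  -72. 1597.]
top [[0.01, -1.0, -0.0], [-0.98, -0.01, -0.21], [0.21, 0.01, -0.98]] [-163.  591. 1448.]
{'time': 0.1, 'joint_pos': array([ 6.09404762e+01,  7.51242705e+00,  8.53226796e+01,  3.21883972e-04,
        8.72598368e+01, -4.89133793e+00]), 'qd': array([-0.03561876, -0.02775673, -0.11499837,  0.03470614,  0.00855936,
       -0.03233495]), 'joint_efforts': array([ 2.46702395e-03, -5.70951569e+01, -5.01944017e+01, -3.82277710e-05,
        8.17332650e-03,  1.78992940e-05]), 'tool_pos': array([245.37639484, 547.00336677, 230.33560329]), 'tcp_rot': array([-89.9915842 ,   0.09457022,  65.83180543]), 'ft_force': array([-0.43976389,  0.56586889,  0.64850568]), 'wrist_torque': array([-0.01712079,  0.0337755 ,  0.04211834]), 'finger_gap': 85.49711410175588}
```

View pics/top0.png

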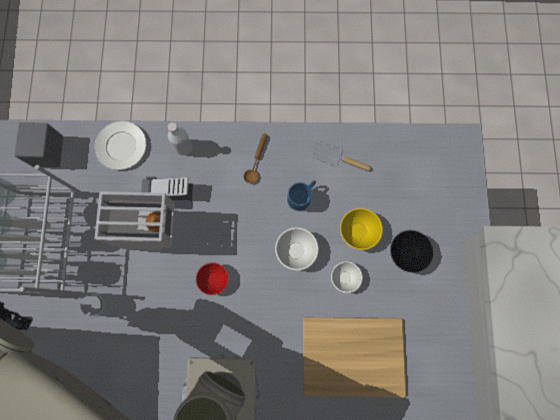

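View pics/scene0.png

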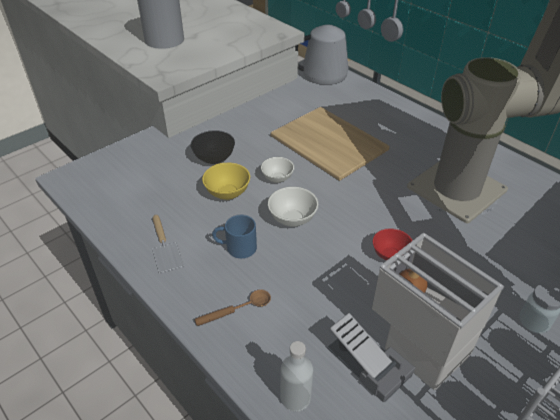

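The top view shows a large white bowl at (297,249), a small white one at (347,277), red at (212,278), yellow at (361,229) and black at (412,251). The larger white bowl fits. The bin's hopper is at (130,217) with its front facing right, and the pedal is at (170,187). I'll measure these and check an enlarged crop.

```bash
cat > m.py <<'E'
from h import *
X=np.load("top0.npy"); Y=np.load("scene0.npy")
def circ(p):
    A=np.c_[2*p[:,:2],np.ones(len(p))]; s=np.linalg.lstsq(A,(p[:,:2]**2).sum(1),rcond=None)[0]
    return s[:2],np.sqrt(s[2]+s[0]**2+s[1]**2)
print("counter z",np.nanmedian(X[300:310,240:290,2]),np.nanmedian(X[200:210,340:350,2]))
def obj(n,u0,v0,R,zlo):
    q=X[v0-R:v0+R,u0-R:u0+R].reshape(-1,3); q=q[q[:,2]>zlo]
    zt=np.nanpercentile(q[:,2],97); rim=q[q[:,2]>zt-6]
    (rx,ry),rad=cv2.minEnclosingCircle(rim[:,:2].astype(np.float32))
    print(n,"rim z",zt.round(1),"circ",np.round(circ(rim)[0],1),circ(rim)[1].round(1),"encl",round(rx),round(ry),round(rad))
obj("bowl",297,249,25,15);obj("small",347,277,18,15);obj("red",212,278,19,15);obj("mug",299,196,16,15);obj("yellow",361,229,24,15)
def allpts(w): 
    q=np.vstack([X.reshape(-1,3),Y.reshape(-1,3)]); q=q[~np.isnan(q[:,0])]
    return q[(q[:,0]>w[0])&(q[:,0]<w[1])&(q[:,1]>w[2])&(q[:,1]<w[3])&(q[:,2]>w[4])&(q[:,2]<w[5])]
for n,uv in dict(binFL=(164,193),binFR=(164,240),binBL=(98,194),binBR=(98,240),ped1=(184,181),ped2=(184,192),ped3=(165,187),spoon=(251,176),spoonend=(264,138),bottle=(175,128)).items():
    print(n,X[uv[1],uv[0]].round(0))
c=X[193,164]; q=allpts((c[0]-170,c[0]+60,c[1]-60,c[1]+200,225,255)); print("hopper top z",np.percentile(q[:,2],[5,50,95]).round(1))
t=q[q[:,2]>232]; print(cv2.minAreaRect(t[:,:2].astype(np.float32)))
E
python3 m.py
python3 - <<'E'
import cv2,numpy as np
a=cv2.imread("pics/top0.png")[110:330,80:400]
b=cv2.imread("pics/scene0.png")
cv2.imwrite("pics/crop1.png",cv2.resize(a,None,fx=2.5,fy=2.5,interpolation=cv2.INTER_CUBIC))
E
```

```text
counter z 0.0706377872313373 0.22598472463767902
bowl rim z 63.1 circ [ 458.5 -236.8] 66.4 encl 459 -237 69
small rim z 46.8 circ [ 370.2 -398.7] 47.5 encl 370 -399 50
red rim z 49.0 circ [360.   36.2] 50.4 encl 360 36 53
mug rim z 88.3 circ [ 635.1 -246.4] 37.9 encl 635 -246 40
yellow rim z 63.2 circ [ 525.8 -446.9] 66.2 encl 526 -447 69
binFL [592. 157. 243.]
binFR [459. 158. 203.]
binBL [647. 449.  -5.]
binBR [455. 347. 217.]
ped1 [673. 134.  82.]
ped2 [636. 132.  82.]
ped3 [659. 201.  57.]
spoon [716. -82.   2.]
spoonend [ 851. -126.   16.]
bottle [814. 148. 192.]
hopper top z [227.4 239.7 243.4]
((524.2244873046875, 254.55056762695312), (195.89842224121094, 147.3905487060547), 89.00315856933594)
```

View pics/crop1.png

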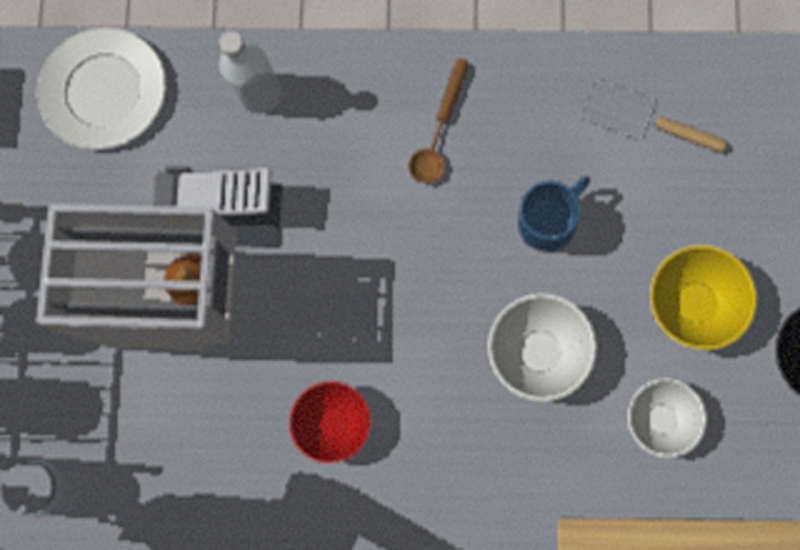

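The crop confirms the large white bowl at crop (542,347), about 69 mm in radius, with the small white one at (667,418). Next I need the bin's yaw and the bowl's wall profile.

```bash
cat >> h.py <<'E'
def plan(p,rpy,s=None):
    s=s or r.sense(); R0=Ro.from_euler("xyz",s["tcp_rot"],degrees=True)
    d=R0.inv().apply(np.array(p)-s["tool_pos"])/300
    w=(R0.inv()*Ro.from_euler("xyz",rpy,degrees=True)).as_rotvec()/(np.pi/2)
    print("lin",d.round(3).tolist(),"twist",w.round(3).tolist(),"mm",np.linalg.norm(d*300).round(),"deg",(np.linalg.norm(w)*90).round(1))
E
python3 - <<'E'
from h import *
X=np.load("top0.npy")
q=X[215:285,265:330].reshape(-1,3); d=q-np.array([459,-237,0]); rr=np.hypot(d[:,0],d[:,1])
for a in range(0,76,5):
    m=(rr>=a)&(rr<a+5); print(a,np.nanmedian(q[m,2]).round(1),np.nanmin(q[m,2]).round(1),np.nanmax(q[m,2]).round(1))
Y=np.load("scene0.npy")
for n,Z in(("top",X),("scene",Y)):
    q=Z.reshape(-1,3); q=q[(q[:,2]>30)&(q[:,2]<95)&(q[:,0]>612)&(q[:,0]<710)&(q[:,1]>100)&(q[:,1]<250)]
    print(n,len(q),"x",np.percentile(q[:,0],[2,50,98]).round(),"y",np.percentile(q[:,1],[2,98]).round())
    if len(q)>5: print(cv2.minAreaRect(q[:,:2].astype(np.float32)))
    # front face of hopper / flap
    q=Z.reshape(-1,3); q=q[(q[:,2]>232)&(q[:,2]<250)&(q[:,0]>445)&(q[:,0]<605)]
    f=q[(q[:,1]>140)&(q[:,1]<170)]
    if len(f)>5: print(" front edge fit",len(f),np.polyfit(f[:,0]-524,f[:,1],1),"x",f[:,0].min(),f[:,0].max(),"ymin",np.percentile(f[:,1],[3,50]))
    for lo,hi in((445,470),(580,605)):
        f=q[(q[:,0]>lo)&(q[:,0]<hi)&(q[:,1]>150)&(q[:,1]<360)]
        if len(f)>5: print(" side",lo,len(f),np.polyfit(f[:,1]-254,f[:,0],1))
plan([459,-306,110],[-90,0,90]); 
E
```

```text
0 5.5 4.3 12.4
5 5.8 1.7 11.3
10 6.7 0.8 13.1
15 5.9 -4.2 14.5
20 5.4 -3.7 11.3
25 8.3 -2.6 16.3
30 12.4 4.2 24.5
35 15.0 4.8 24.1
40 18.4 7.3 27.0
45 24.0 14.9 33.6
50 30.0 18.8 41.0
55 39.5 24.8 53.7
60 53.2 -3.6 65.2
65 58.2 -5.2 69.6
70 -0.1 -11.4 8.1
75 0.3 -8.3 12.7
top 585 x [630. 662. 690.] y [125. 248.]
((661.180908203125, 187.49114990234375), (130.86016845703125, 63.483280181884766), 84.85098266601562)
 front edge fit 177 [-7.70351701e-03  1.61983991e+02] x 452.07776321898535 593.2746139757146 ymin [157.03709182 161.74115689]
 side 445 252 [1.01952048e-02 4.58810826e+02]
 side 580 224 [1.16832867e-02 5.91182185e+02]
scene 1700 x [627. 660. 691.] y [129. 248.]
((654.464111328125, 187.4759979248047), (125.52405548095703, 86.1156997680664), 89.24655151367188)
 front edge fit 295 [-1.03997613e-02  1.64461221e+02] x 450.9262631235584 595.1695690388316 ymin [159.0420705  164.74133148]
 side 445 525 [1.28738782e-02 4.58623990e+02]
 side 580 723 [9.91052304e-03 5.91357694e+02]
lin [-2.302, 0.405, -1.814] twist [-0.0, -0.269, -0.001] mm 888.0 deg 24.2
```

>>> move_arm --linear '[[-0.73, 0, -0.71], [-0.73, 0, -0.71], [-0.73, 0, -0.71], [-0.73, 0, -0.71], [-0.73, 0, -0.71], [-0.73, 0, -0.71], [-0.73, 0, -0.71], [-0.73, 0, -0.71], [-0.73, 0, -0.71]]' --twist '[[0, -0.269, 0], [0, -0.269, 0], [0, -0.269, 0], [0, -0.269, 0], [0, -0.269, 0], [0, -0.269, 0], [0, -0.269, 0], [0, -0.269, 0], [0, -0.269, 0]]' --hand '[0, 0, 0, 0, 0, 0, 0, 0, 0]' --force 40

```text
time: 0.85
tool_pos: [351.1, 256.8, 230.4]
tcp_rot: [-90.0, 0.2, 89.8]
ft_force: [-0.6, -0.2, 0.7]
finger_gap: 42.4
```

>>> move_arm --linear '[[-1, 0.1, -0.25], [-1, 0.1, -0.25], [-1, 0.1, -0.25], [-1, 0.1, -0.25], [-1, 0.1, -0.25], [-1, 0.1, -0.25], [-1, 0.1, -0.25], [-1, 0.1, -0.25], [-1, 0.1, -0.25]]' --twist '[[0, 0, -0.167], [0, 0, -0.167], [0, 0, -0.167], [0, 0, -0.167], [0, 0, -0.167], [0, 0, -0.167], [0, 0, -0.167], [0, 0, -0.167], [0, 0, -0.167]]' --hand '[0, 0, 0, 0, 0, 0, 0, 0, 0]'

```text
time: 1.6
tool_pos: [425.6, -47.2, 200.4]
tcp_rot: [-89.9, -14.8, 89.6]
ft_force: [0.1, -0.1, 0.4]
finger_gap: 42.4
```

```bash
python3 -c "
from h import *
print(r.sense()['tool_pos'],r.sense()['tcp_rot'])
plan([459,-314,105],[-90,-15,90])"
```

```text
[425.55203102 -47.17546238 200.38675227] [-89.94109496 -14.82389592  89.64487373]
lin [-0.94, 0.08, -0.117] twist [0.0, -0.004, -0.002] mm 285.0 deg 0.4
```

>>> move_arm --linear '[[-0.94, 0.08, -0.117], [-0.94, 0.08, -0.117], [-0.94, 0.08, -0.117], [-0.94, 0.08, -0.117], [-0.94, 0.08, -0.117], [-0.94, 0.08, -0.117], [-0.94, 0.08, -0.117], [-0.94, 0.08, -0.117], [-0.94, 0.08, -0.117]]' --twist '[[0, -0.004, -0.002], [0, -0.004, -0.002], [0, -0.004, -0.002], [0, -0.004, -0.002], [0, -0.004, -0.002], [0, -0.004, -0.002], [0, -0.004, -0.002], [0, -0.004, -0.002], [0, -0.004, -0.002]]' --hand '[0, 0, 0, 0, 0, 0, 0, 0, 0]'

```text
time: 2.35
tool_pos: [458.3, -313.9, 102.1]
tcp_rot: [-89.8, -15.2, 89.8]
ft_force: [0.3, 0.9, 0.0]
finger_gap: 42.7
```

```bash
python3 -c "
from h import *
s=r.sense();print(s['tool_pos'],s['tcp_rot'])
plan([459,-296,37],[-90,-15,90])
w=r.snapshot('wrist');cv2.imwrite('pics/w1.png',w['frame'][:,:,::-1])"
```

```text
[ 458.30038509 -313.85919162  102.08250888] [-89.82798768 -15.22190414  89.84843722]
lin [0.0, 0.225, -0.003] twist [-0.001, -0.002, 0.002] mm 67.0 deg 0.3
```

View pics/w1.png

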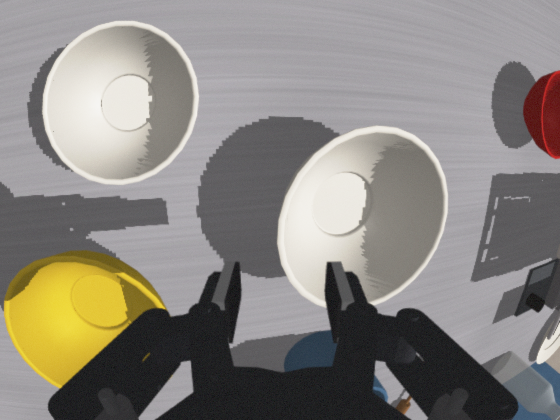

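The wrist view shows the target bowl's near rim at about (283,240), between the two fingers at (228,290) and (335,285). Descending to pinch it.

>>> move_arm --linear '[[0, 0.08, 0], [0, 0.16, 0], [0, 0.2, 0], [0, 0.225, 0], [0, 0.225, 0], [0, 0.225, 0]]' --twist '[[0, 0, 0], [0, 0, 0], [0, 0, 0], [0, 0, 0], [0, 0, 0], [0, 0, 0]]' --hand '[0, 0, 0, 0, 0, -0.5]'

```text
time: 2.9
tool_pos: [459.3, -295.2, 39.4]
tcp_rot: [-90.0, -15.1, 90.0]
ft_force: [-0.1, -0.5, 0.7]
finger_gap: 31.9
```

>>> move_arm --linear '[[0, 0, 0], [0, 0, 0], [0, 0, 0], [0, 0, 0], [0, 0, 0], [0, 0, 0], [0, 0, 0], [0, 0, 0]]' --twist '[[0, 0, 0], [0, 0, 0], [0, 0, 0], [0, 0, 0], [0, 0, 0], [0, 0, 0], [0, 0, 0], [0, 0, 0]]' --hand '[-0.75, -1, -1, -1, -1, -1, -1, -1]' --force 40

```text
time: 3.57
tool_pos: [459.8, -296.1, 41.3]
tcp_rot: [-90.0, -15.1, 90.0]
ft_force: [-3.2, 0.1, 6.9]
finger_gap: 4.5
```

>>> move_arm --linear '[[0.01, -0.04, 0], [0.02, -0.08, 0], [0.035, -0.13, 0], [0.052, -0.193, 0], [0.052, -0.193, 0], [0.052, -0.193, 0]]' --twist '[[0, 0, 0], [0, 0, 0], [0, 0, 0], [0, 0, 0], [0, 0, 0], [0, 0, 0]]' --hand '[-1, -1, -1, -1, -1, -1]' --force 60

```text
time: 4.07
tool_pos: [460.9, -297.4, 103.2]
tcp_rot: [-90.2, -14.9, 90.1]
ft_force: [-0.1, -0.6, -3.5]
finger_gap: 3.2
```

```bash
python3 - <<'E'
from h import *
s=r.sense();print(s['tool_pos'],s['tcp_rot'],s['ft_force'],s['finger_gap'])
X=cloud(r.snapshot("top")); Y=cloud(r.snapshot("scene"))
for Z in(X,Y):
    q=Z.reshape(-1,3); c=np.array([459,-237])
    q=q[(np.hypot(*(q[:,:2]-c).T)<85)&(q[:,2]>85)&(q[:,1]>-290)]
    t=q[q[:,2]>105]; print(len(q),np.percentile(q[:,2],[3,97]).round(1)); 
    A=np.c_[t[:,:2]-c,np.ones(len(t))]; print("rim plane",np.linalg.lstsq(A,t[:,2],rcond=None)[0].round(3), cv2.minEnclosingCircle(t[:,:2].astype(np.float32)))
sc=r.snapshot("scene"); cv2.imwrite('pics/s1.png',cv2.resize(sc["frame"][120:330,150:430,::-1],None,fx=2.5,fy=2.5))
E
```

```text
[ 460.93256821 -297.40883221  103.2374143 ] [-90.23283243 -14.85693418  90.06890125] [-0.0596419  -0.56822112 -3.4785889 ] 3.2262614926754365
1005 [ 86.7 563.8]
rim plane [ -3.278  -2.393 289.204] ((452.4933776855469, -235.2486114501953), 78.42401885986328)
3228 [ 88.8 554.9]
rim plane [ -3.376  -1.748 263.429] ((451.1955261230469, -232.82855224609375), 77.00254821777344)
```

View pics/s1.png

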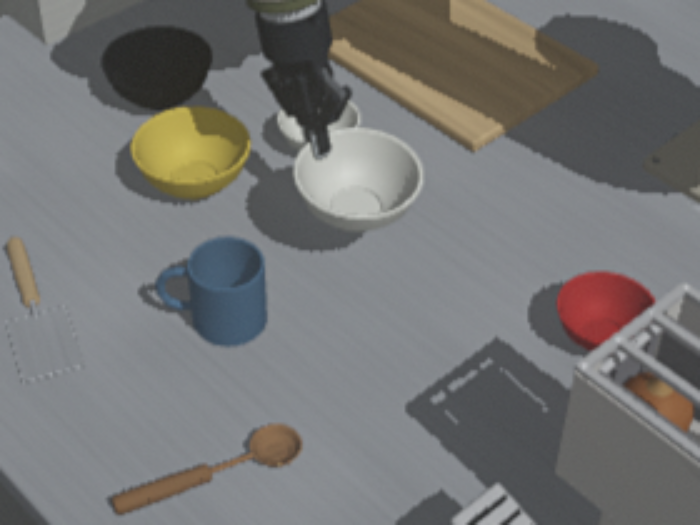

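```bash
cat > rim.py <<'E'
from h import *
def rim(c,zlo,zhi):
    for n in("top","scene"):
        q=cloud(r.snapshot(n)).reshape(-1,3); c=np.array(c)
        q=q[(np.hypot(*(q[:,:2]-c).T)<85)&(q[:,2]>zlo)&(q[:,2]<zhi)&(q[:,1]>c[1]-52)]
        a=np.arctan2(q[:,1]-c[1],q[:,0]-c[0]); rr=np.hypot(*(q[:,:2]-c).T); k=[]
        for b in np.arange(-.7,3.9,.15):
            m=(np.abs((a-b+np.pi)%(2*np.pi)-np.pi)<.1)&(rr>58)&(rr<78)
            if m.sum()>3: k.append(q[m][q[m][:,2]>np.percentile(q[m][:,2],75)].mean(0))
        k=np.array(k); A=np.c_[k[:,:2]-c,np.ones(len(k))]; p=np.linalg.lstsq(A,k[:,2],rcond=None)[0]
        B=np.c_[2*k[:,:2],np.ones(len(k))]; s=np.linalg.lstsq(B,(k[:,:2]**2).sum(1),rcond=None)[0]
        print(n,len(k),"slopes",p[:2].round(3),"z",p[2].round(1),"centre",s[:2].round(1),"R",np.sqrt(s[2]+s[0]**2+s[1]**2).round(1))
E
python3 -c "
from rim import *
rim((460,-238),95,145)
plan([522,0,103],[-90,-15,89.4]);plan([523,-100,103],[-90,-15,89.4])"
```

```text
top 23 slopes [-0.013 -0.054] z 116.3 centre [ 459.9 -235.1] R 66.4
scene 31 slopes [-0.012 -0.063] z 116.6 centre [ 458.3 -231.4] R 66.5
lin [0.953, 0.247, -0.21] twist [-0.002, 0.006, 0.002] mm 302.0 deg 0.6
lin [0.631, 0.16, -0.213] twist [-0.002, 0.006, 0.002] mm 206.0 deg 0.6
```

>>> move_arm --linear '[[0.03, 0.008, -0.007], [0.1, 0.025, -0.02], [0.19, 0.049, -0.042], [0.3, 0.078, -0.066], [0.41, 0.106, -0.09], [0.52, 0.135, -0.115], [0.63, 0.163, -0.139], [0.74, 0.192, -0.163], [0.83, 0.215, -0.183], [0.9, 0.233, -0.198], [0.94, 0.244, -0.207], [0.95, 0.247, -0.21]]' --twist '[[0, 0, -0.003], [0, 0, -0.006], [0, 0, -0.01], [0, 0, -0.014], [0, 0, -0.018], [0, 0, -0.022], [0, 0, -0.026], [0, 0, -0.03], [0, 0, -0.033], [0, 0.003, -0.035], [0, 0.006, -0.035], [0, 0.006, -0.035]]' --hand '[-1, -1, -1, -1, -1, -1, -1, -1, -1, -1, -1, -1]' --force 80

```text
time: 5.32
tool_pos: [521.3, 2.1, 102.1]
tcp_rot: [-89.7, -18.4, 89.5]
ft_force: [-1.2, 0.7, -3.3]
finger_gap: 2.7
```

```bash
python3 -c "
from rim import *
s=r.sense();print(s['tool_pos'],s['tcp_rot'],s['ft_force'],s['finger_gap'])
rim((s['tool_pos'][0]-1,s['tool_pos'][1]+63),95,145)
plan([s['tool_pos'][0],s['tool_pos'][1],62],s['tcp_rot'])"
```

```text
[521.30966971   2.12830288 102.13965172] [-89.68458762 -18.37824003  89.54162037] [-1.16088331  0.68704752 -3.34781884] 2.7072269625637113
top 27 slopes [-0.032  0.004] z 121.7 centre [522.   61.4] R 66.4
scene 23 slopes [-0.01  -0.016] z 121.6 centre [521.5  63.8] R 66.6
lin [-0.036, 0.129, -0.0] twist [0.0, -0.0, -0.001] mm 40.0 deg 0.1
```

>>> move_arm --linear '[[-0.01, 0.03, 0], [-0.025, 0.075, 0], [-0.04, 0.12, 0], [-0.046, 0.139, 0], [-0.03, 0.145, 0], [0.0, 0.155, 0], [0.04, 0.168, -0.002], [0.08, 0.181, -0.004], [0.105, 0.19, -0.005], [0.118, 0.194, -0.006], [0.118, 0.194, -0.006]]' --twist '[[0, 0, 0], [0, 0, 0], [0, 0, 0], [0, 0, 0], [0, 0, 0], [0, 0, 0], [0, 0, 0], [0, 0, 0], [0, 0, 0], [0, 0, 0], [0, 0, 0]]' --hand '[-1, -1, -1, -1, -1, -1, -1, -1, -1, -1, -1]'

```text
time: 6.33
tool_pos: [523.4, 53.4, 58.5]
tcp_rot: [-89.8, -18.3, 89.6]
ft_force: [0.2, -0.3, -3.1]
finger_gap: 2.7
```

```bash
python3 -c "
from rim import *
s=r.sense();print(s['tool_pos'],s['tcp_rot'],s['ft_force'],s['finger_gap'])
rim((s['tool_pos'][0],s['tool_pos'][1]+60),55,95)"
```

```text
[523.43220982  53.35976964  58.48122072] [-89.75229874 -18.31014103  89.64656425] [ 0.23846494 -0.32995829 -3.0734182 ] 2.731776220736366
top 21 slopes [-0.045 -0.08 ] z 78.7 centre [524.7 110.9] R 66.4
scene 13 slopes [ 0.018 -0.076] z 76.0 centre [523.4 115.1] R 66.5
```

>>> move_arm --linear '[[-0.004, 0.013, 0], [-0.008, 0.025, 0], [-0.012, 0.037, 0], [-0.014, 0.042, 0], [-0.014, 0.042, 0]]' --twist '[[0, 0, 0], [0, 0, 0], [0, 0, 0], [0, 0, 0], [0, 0, 0]]' --hand '[-1, -1, -1, -1, -1]'

```text
time: 6.85
tool_pos: [522.7, 52.0, 44.0]
tcp_rot: [-89.6, -18.3, 89.5]
ft_force: [-0.9, -0.0, -2.7]
finger_gap: 2.7
```

>>> move_arm --linear '[[0, 0.006, 0], [0.001, 0.011, 0], [0.001, 0.011, 0]]' --twist '[[0, 0, 0], [0, 0, 0], [0, 0, 0]]' --hand '[-1, -1, -1]'

```text
time: 7.1
tool_pos: [523.4, 52.9, 41.9]
tcp_rot: [-89.7, -18.3, 89.5]
ft_force: [-3.1, -2.9, 4.0]
finger_gap: 2.6
```

>>> move_arm --linear '[[0, 0, 0], [0, 0, 0], [0, 0, 0], [0, 0, 0], [0, 0, 0], [0, -0.04, 0], [0, -0.12, 0], [0, -0.22, 0], [0, -0.32, 0], [0, -0.4, 0], [0, -0.4, 0]]' --twist '[[0, 0, 0], [0, 0, 0], [0, 0, 0], [0, 0, 0], [0, 0, 0], [0, 0, 0], [0, 0, 0], [0, 0, 0], [0, 0, 0], [0, 0, 0], [0, 0, 0]]' --hand '[-0.8, -0.6, -0.4, -0.3, -0.3, -0.3, -0.3, -0.3, -0.3, -0.3, -0.3]'

```text
time: 8.02
tool_pos: [527.1, 13.1, 162.6]
tcp_rot: [-90.3, -18.1, 89.7]
ft_force: [1.2, -0.5, 1.3]
finger_gap: 30.3
```

```bash
python3 -c "
from rim import *
s=r.sense();print(s['tool_pos'],s['tcp_rot'],s['ft_force'],s['finger_gap'])
a=r.snapshot('top')['frame'][150:310,80:320,::-1];b=r.snapshot('scene')['frame'][150:390,250:530,::-1]
cv2.imwrite('pics/p.png',np.hstack([cv2.resize(a,(400,267)),cv2.resize(b,(312,267))]))
for n in('top','scene'):
    q=cloud(r.snapshot(n)).reshape(-1,3);q=q[(q[:,2]>40)&(q[:,2]<75)&(q[:,0]>430)&(q[:,0]<615)&(q[:,1]>20)&(q[:,1]<205)]
    t=q[(q[:,2]>55)]
    B=np.c_[2*t[:,:2],np.ones(len(t))]; k=np.linalg.lstsq(B,(t[:,:2]**2).sum(1),rcond=None)[0]
    print(n,len(t),k[:2],np.percentile(q[:,2],[50,97]),t[:,:2].min(0),t[:,:2].max(0))
"
```

```text
[527.11792958  13.06145788 162.60781379] [-90.28421081 -18.13559709  89.65414826] [ 1.18000913 -0.53096374  1.26080705] 30.26461025442002
top 106 [523.852238   111.33151355] [52.79497281 64.37978031] [456.82799812  83.84138549] [591.49219119 169.41159772]
scene 252 [522.31566066 114.99916035] [54.88163403 63.25315738] [462.65631188  45.67268314] [591.57686857 163.6244316 ]
```

View pics/p.png

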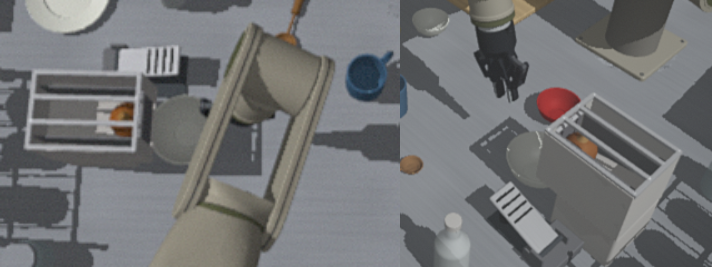

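Bowl is standing at about (523,114), upright, under the mouth. In the picture it sits at (182,130) on the left and (535,155) on the right. Next is the pedal, with the fingers shut and the tool leaning away from the bin.

```bash
python3 -c "
from h import *
plan([664,70,165],[-90,-30,89.5])"
```

```text
lin [0.187, 0.024, -0.468] twist [-0.004, -0.0, -0.13] mm 151.0 deg 11.7
```

>>> move_arm --linear '[[0.04, 0.005, -0.1], [0.09, 0.01, -0.22], [0.14, 0.018, -0.35], [0.187, 0.024, -0.468], [0.187, 0.024, -0.468], [0.187, 0.024, -0.468]]' --twist '[[0, 0, -0.03], [0, 0, -0.06], [0, 0, -0.1], [-0.004, 0, -0.13], [-0.004, 0, -0.13], [-0.004, 0, -0.13]]' --hand '[-1, -1, -1, -1, -1, -1]' --force 40

```text
time: 8.72
tool_pos: [663.0, 70.9, 160.6]
tcp_rot: [-89.5, -30.1, 89.3]
ft_force: [0.2, -1.0, -0.2]
finger_gap: -0.2
```

```bash
python3 -c "
from h import *
s=r.sense();print(s['tool_pos'],s['tcp_rot'],s['finger_gap'])
plan([664,163,105],[-90,-30,89.5])
X=cloud(r.snapshot('top')).reshape(-1,3)
for x0 in range(300,660,60):
  m=(abs(X[:,0]-x0)<15)&(X[:,2]>245)&(X[:,1]<200); q=X[m]
  print(x0,q[:,1].min().round(),q[:,1].max().round(),q[:,2].min().round())
for n in('top','scene'):
  q=cloud(r.snapshot(n)).reshape(-1,3);q=q[(q[:,0]>625)&(q[:,0]<695)&(q[:,1]>115)&(q[:,1]<250)&(q[:,2]>45)&(q[:,2]<95)]
  print(n,len(q),np.polyfit(q[:,1]-153,q[:,2],1),q[:,0].mean(),q[:,1].min())
"
```

```text
[662.9683001   70.86582885 160.61054406] [-89.54948137 -30.08076268  89.31671177] -0.17470983775958426
lin [0.173, 0.314, -0.002] twist [-0.004, -0.002, 0.001] mm 108.0 deg 0.4
300 -90.0 43.0 555.0
360 -102.0 29.0 539.0
420 -125.0 10.0 502.0
480 -149.0 11.0 501.0
540 -164.0 158.0 246.0
600 -180.0 188.0 245.0
top 568 [-0.30361399 76.14692444] 660.7762858478739 121.72158891539749
scene 1622 [-0.30997338 77.96680747] 659.2264355445088 124.313649324681
```

>>> move_arm --linear '[[0.04, 0.07, 0], [0.09, 0.16, 0], [0.14, 0.25, 0], [0.173, 0.314, 0], [0.173, 0.314, 0], [0.173, 0.314, 0]]' --twist '[[0, 0, 0], [0, 0, 0], [0, 0, 0], [0, 0, 0], [0, 0, 0], [0, 0, 0]]' --hand '[-1, -1, -1, -1, -1, -1]'

```text
time: 9.37
tool_pos: [662.0, 163.1, 109.0]
tcp_rot: [-89.9, -30.0, 89.5]
ft_force: [-0.1, -0.4, 0.8]
finger_gap: -0.2
```

```bash
python3 -c "
from h import *
s=r.sense();print(s['tool_pos'],s['tcp_rot'],s['ft_force'])
p=s['tool_pos']
for z in (85,70,58,50,46): plan([p[0],p[1]-(85-z)*.1,z],s['tcp_rot'])
w=r.snapshot('scene')['frame'][150:390,200:520,::-1];cv2.imwrite('pics/q.png',cv2.resize(w,None,fx=2,fy=2))
"
```

```text
[661.96312513 163.08686287 108.98397745] [-89.85097511 -29.96157778  89.5456985 ] [-0.09555787 -0.38810452  0.79522996]
lin [-0.04, 0.069, -0.0] twist [0.0, 0.0, 0.0] mm 24.0 deg 0.0
lin [-0.069, 0.11, -0.0] twist [0.0, 0.0, 0.0] mm 39.0 deg 0.0
lin [-0.093, 0.143, -0.0] twist [0.0, 0.0, 0.0] mm 51.0 deg 0.0
lin [-0.108, 0.165, -0.001] twist [0.0, 0.0, 0.0] mm 59.0 deg 0.0
lin [-0.116, 0.175, -0.001] twist [0.0, 0.0, 0.0] mm 63.0 deg 0.0
```

View pics/q.png

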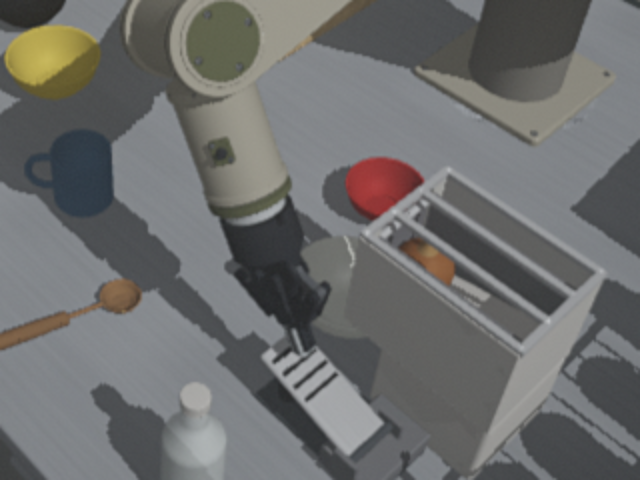

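The fingertips at (300,345) are just above the pedal plate, and the arm is clear of the flap's swing. Pressing.

>>> move_arm --linear '[[-0.02, 0.035, 0], [-0.04, 0.069, 0], [-0.055, 0.09, 0], [-0.069, 0.11, 0], [-0.081, 0.127, 0], [-0.093, 0.143, 0], [-0.1, 0.154, 0], [-0.106, 0.162, 0], [-0.108, 0.165, 0], [-0.108, 0.165, 0]]' --twist '[[0, 0, 0], [0, 0, 0], [0, 0, 0], [0, 0, 0], [0, 0, 0], [0, 0, 0], [0, 0, 0], [0, 0, 0], [0, 0, 0], [0, 0, 0]]' --hand '[-1, -1, -1, -1, -1, -1, -1, -1, -1, -1]'

```text
time: 10.25
tool_pos: [663.3, 158.4, 50.9]
tcp_rot: [-90.0, -29.9, 89.5]
ft_force: [-1.5, -3.6, 5.8]
finger_gap: 0.2
```

>>> move_arm --linear '[[-0.004, 0.006, 0], [-0.007, 0.012, 0], [-0.007, 0.012, 0]]' --twist '[[0, 0, 0], [0, 0, 0], [0, 0, 0]]' --hand '[-1, -1, -1]'

```text
time: 10.5
tool_pos: [663.5, 158.3, 47.0]
tcp_rot: [-90.0, -29.9, 89.6]
ft_force: [-1.8, -2.9, 6.3]
finger_gap: -0.0
```

```bash
python3 -c "
from h import *
s=r.sense();print(s['tool_pos'],s['ft_force'])
q=cloud(r.snapshot('scene')).reshape(-1,3)
f=q[(q[:,0]>625)&(q[:,0]<695)&(q[:,1]>165)&(q[:,1]<235)&(q[:,2]>30)&(q[:,2]<80)];print(len(f),np.polyfit(f[:,1]-153,f[:,2],1))
f=q[(q[:,0]>485)&(q[:,0]<563)&(q[:,1]>80)&(q[:,1]<155)&(q[:,2]>110)&(q[:,2]<225)];print('flap',len(f),f[:,1].min() if len(f) else '')
"
```

```text
[663.48577947 158.25790814  47.00993503] [-1.83468609 -2.8942652   6.33013041]
860 [-0.05042794 47.68593656]
flap 379 92.9944953693656
```

>>> move_arm --linear '[[-0.004, 0.006, 0], [-0.008, 0.014, 0], [-0.01, 0.0175, 0], [-0.01, 0.0175, 0]]' --twist '[[0, 0, 0], [0, 0, 0], [0, 0, 0], [0, 0, 0]]' --hand '[-1, -1, -1, -1]'

```text
time: 10.88
tool_pos: [664.1, 158.3, 45.1]
tcp_rot: [-90.1, -30.0, 89.7]
ft_force: [-15.0, -9.2, 28.5]
finger_gap: 0.2
```

>>> move_arm --linear '[[-0.004, 0.007, 0], [-0.004, 0.007, 0], [-0.004, 0.007, 0], [-0.004, 0.007, 0], [-0.004, 0.007, 0], [-0.004, 0.007, 0], [-0.004, 0.007, 0], [-0.004, 0.007, 0], [-0.004, 0.007, 0], [-0.004, 0.007, 0], [-0.004, 0.007, 0], [-0.004, 0.007, 0]]' --twist '[[0, 0, 0], [0, 0, 0], [0, 0, 0], [0, 0, 0], [0, 0, 0], [0, 0, 0], [0, 0, 0], [0, 0, 0], [0, 0, 0], [0, 0, 0], [0, 0, 0], [0, 0, 0]]' --hand '[-1, -1, -1, -1, -1, -1, -1, -1, -1, -1, -1, -1]'

```text
time: 11.88
tool_pos: [664.0, 158.3, 45.6]
tcp_rot: [-90.1, -30.1, 89.8]
ft_force: [-12.7, -7.1, 23.0]
finger_gap: 0.1
```

```bash
python3 -c "
from h import *
s=r.sense();print(s['tool_pos'],s['ft_force'])
a=r.snapshot('scene');q=cloud(a).reshape(-1,3)
f=q[(q[:,0]>625)&(q[:,0]<695)&(q[:,1]>165)&(q[:,1]<235)&(q[:,2]>30)&(q[:,2]<80)];print(len(f),np.polyfit(f[:,1]-153,f[:,2],1))
b=r.snapshot('top')['frame'][150:310,80:320,::-1]
cv2.imwrite('pics/o.png',np.hstack([cv2.resize(a['frame'][150:390,250:530,::-1],(420,360)),cv2.resize(b,(360,360))]))
"
```

```text
[664.01186711 158.27327826  45.56118742] [-12.72293194  -7.07172137  22.96368033]
850 [-3.63891550e-02  4.65601064e+01]
```

View pics/o.png

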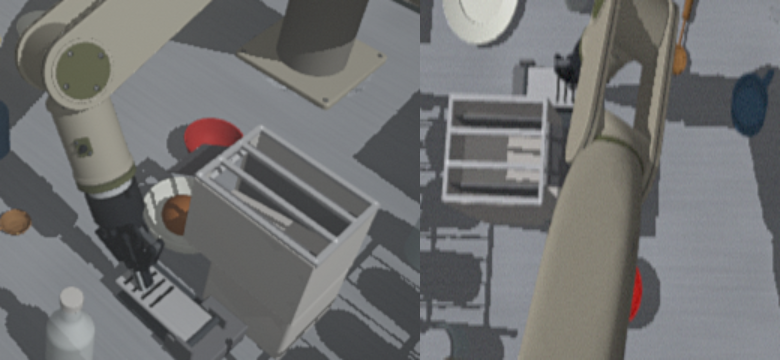

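The onion is in the bowl, at left (180,213). Before releasing I'll check the plate's angle more carefully.

```bash
python3 -c "
from h import *
Y0=np.load('scene0.npy').reshape(-1,3)
for n,q in(('rest',Y0),('now',cloud(r.snapshot('scene')).reshape(-1,3)),('now top',cloud(r.snapshot('top')).reshape(-1,3))):
  out=[]
  for y in range(125,260,10):
    f=q[(abs(q[:,0]-664)<14)&(abs(q[:,1]-y)<5)&(q[:,2]>25)&(q[:,2]<95)]
    out.append((y,len(f),np.median(f[:,2]).round(1) if len(f) else 0))
  print(n,*[f'{a}:{c}({b})' for a,b,c in out])
"
```

```text
rest 125:85.6(21) 135:83.5(57) 145:80.3(72) 155:78.2(62) 165:74.0(57) 175:72.7(61) 185:68.3(59) 195:65.4(58) 205:61.3(62) 215:58.6(57) 225:55.4(69) 235:52.7(64) 245:49.9(60) 255:47.0(60)
now 125:45.7(48) 135:69.8(54) 145:70.7(58) 155:69.4(88) 165:54.1(91) 175:44.7(52) 185:45.6(55) 195:44.9(52) 205:44.6(57) 215:44.7(52) 225:44.2(56) 235:45.1(55) 245:45.2(53) 255:46.6(56)
now top 125:0(0) 135:70.1(2) 145:61.8(16) 155:58.9(14) 165:45.2(12) 175:42.6(16) 185:44.1(22) 195:43.1(24) 205:43.1(24) 215:43.4(24) 225:44.2(23) 235:43.4(24) 245:43.9(24) 255:44.5(23)
```

The plate is level at 44 mm over its whole length, so it's at the stop. Letting the pedal up.

>>> move_arm --linear '[[0.01, -0.02, 0], [0.025, -0.04, 0], [0.04, -0.065, 0], [0.055, -0.09, 0], [0.07, -0.115, 0], [0.085, -0.145, 0], [0.1, -0.19, 0], [0.1, -0.26, 0], [0.08, -0.36, 0], [0.06, -0.46, 0], [0.06, -0.5, 0], [0.06, -0.5, 0]]' --twist '[[0, 0, 0], [0, 0, 0], [0, 0, 0], [0, 0, 0], [0, 0, 0], [0, 0, 0], [0, 0, 0], [0, 0, 0], [0, 0, 0], [0, 0, 0], [0, 0, 0], [0, 0, 0]]' --hand '[-1, -1, -1, -1, -1, -1, -1, -1, -1, -1, -1, -1]'

```text
time: 13.08
tool_pos: [665.8, 96.4, 188.8]
tcp_rot: [-90.6, -30.0, 89.9]
ft_force: [0.7, 0.1, 0.2]
finger_gap: 0.3
```

>>> move_arm --linear '[[-0.1, -0.05, 0], [-0.2, -0.1, 0], [-0.3, -0.15, 0], [-0.4, -0.2, 0], [-0.5, -0.2, 0], [-0.5, -0.2, 0], [-0.5, -0.2, 0]]' --twist '[[0, 0, 0], [0, 0, 0], [0, 0, 0], [0, 0, 0], [0, 0, 0], [0, 0, 0], [0, 0, 0]]' --hand '[-1, -1, -1, -1, -1, -1, -1]'

```text
time: 13.67
tool_pos: [663.8, -63.8, 162.9]
tcp_rot: [-90.3, -30.1, 89.6]
ft_force: [-1.2, -0.6, 0.9]
finger_gap: 0.3
```

```bash
python3 -c "
from h import *
s=r.sense();print(s['time'],s['tool_pos'],s['ft_force'])
a=r.snapshot('scene');t=r.snapshot('top');q=np.vstack([cloud(a).reshape(-1,3),cloud(t).reshape(-1,3)])
f=q[(abs(q[:,0]-664)<14)&(abs(q[:,1]-155)<5)&(q[:,2]>25)&(q[:,2]<95)];print('pedal z@155',np.median(f[:,2]))
f=q[(abs(q[:,0]-524)<80)&(q[:,1]>30)&(q[:,1]<200)&(q[:,2]>53)&(q[:,2]<72)];rr=np.hypot(f[:,0]-523,f[:,1]-114);f=f[rr>55];B=np.c_[2*f[:,:2],np.ones(len(f))];k=np.linalg.lstsq(B,(f[:,:2]**2).sum(1),rcond=None)[0];print('bowl',k[:2],np.percentile(f[:,2],97))
Z=cloud(t);m=Z.reshape(-1,3);m=m[(np.hypot(m[:,0]-635,m[:,1]+246)<60)&(m[:,2]>80)&(m[:,2]<93)];print('mug',cv2.minEnclosingCircle(m[:,:2].astype(np.float32)))
old=cv2.imread('pics/scene0.png').astype(int)[:,:,::-1];d=np.abs(old-a['frame'].astype(int)).max(2);print('spoon diff',(d[285:330,190:275]>60).sum(), 'mug diff',(d[215:258,205:260]>60).sum())
cv2.imwrite('pics/f.png',np.hstack([cv2.resize(a['frame'][130:390,180:520,::-1],(460,352)),cv2.resize(t['frame'][110:330,80:330,::-1],(400,352))])[:,:800])
"
```

```text
13.6667 [663.80693621 -63.77994903 162.88521703] [-1.18357833 -0.57345264  0.90904405]
pedal z@155 77.02755338184139
bowl [523.63761333 113.2427956 ] 64.71573977535661
mug ((641.3404541015625, -229.05642700195312), 34.80092239379883)
spoon diff 0 mug diff 91
```

View pics/f.png

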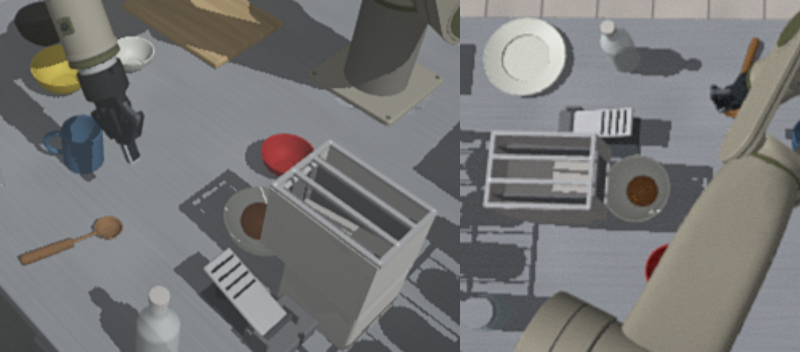

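>>> move_arm --linear '[[0.04, -0.07, 0.1], [0.08, -0.14, 0.2], [0.1, -0.17, 0.3], [0.15, -0.25, 0.4], [0.15, -0.25, 0.5], [0.15, -0.25, 0.5], [0.15, -0.25, 0.5]]' --twist '[[0, 0, 0], [0, 0, 0], [0, 0, 0], [0, 0, 0], [0, 0, 0], [0, 0, 0], [0, 0, 0]]' --hand '[-1, -1, -1, -1, -1, -1, -1]'

```text
time: 14.35
tool_pos: [513.5, -58.3, 252.2]
tcp_rot: [-90.6, -30.1, 90.0]
ft_force: [-0.0, -0.4, -0.3]
finger_gap: -0.0
```

```bash
python3 -c "
from h import *
s=r.sense();print(s['time'],s['tool_pos'],s['ft_force'])
Y=cloud(r.snapshot('scene')).reshape(-1,3);Y0=np.load('scene0.npy').reshape(-1,3)
for m in(Y0,Y):
  k=m[(np.hypot(m[:,0]-635,m[:,1]+246)<60)&(m[:,2]>70)&(m[:,2]<93)];print('mug',len(k),np.median(k[:,:2],0),k.min(0),k.max(0))
r.hand_in()
"
```

```text
14.35 [513.4858981  -58.31992735 252.23245932] [-0.02148777 -0.44772053 -0.32604277]
mug 373 [ 637.18563819 -247.72391127] [ 591.70171928 -290.25750592   70.05826482] [ 680.19945227 -203.35941791   89.95959552]
mug 370 [ 636.12181414 -245.45191121] [ 590.98363684 -287.24201909   70.03854854] [ 677.09992316 -202.62532755   90.4335343 ]
the job is handed in; nothing more can be done
```

The job is done and handed in at about 14.4 s, with no verdict reported. The larger white bowl is standing under the bin's mouth with the onion in it, and the arm is clear of everything.

I pinched the bowl by its rim, set it down and let go. I then pressed the pedal, let it come back up and moved the arm away.

**Last checks:**
- **Bowl:** it stands upright at about (523.6, 113). My estimate of the drop point is (523.5, 114.5).
- **Onion:** it is in the bowl in both camera views.
- **Pedal:** while pressed, the plate was level at 44 mm along its length, so it reached its stop. It then came back to rest at 77 mm, against 76 mm stated.
- **Spoon:** the pictures show no change.
- **Mug:** it measured about 1–2 mm off its first reading, which is within camera noise. An earlier top-view reading disagreed by about 18 mm, but the gripper was hiding part of the mug then.
- **Grip and forces:** the bowl slipped a few millimetres and tilted about 3° when I lifted it. I levelled it before setting it down. The highest force I read was about 34 N, with the fingers on the pedal at its stop.

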